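# Set-up block from the crate to the fixture

### The arm

A 6-joint arm with a two-finger parallel gripper is mounted at the origin on a cart in front of the work surface, level with it; the furniture and walls round the work are solid. World frame = base frame: x ahead of the robot, y to its left, z up, the work surface at z = 0. Lengths are in m, angles in rad, forces in N, time in s.
With the tool pointing down it reaches from about 0.325 to 0.9 m from the base axis. Payload 6.1 kg.
Tool frame: the origin (TCP) lies midway between the tips of the shut fingers; the grasp point (between the pads) lies 19 mm behind it; z points along the fingers, y is the line along which they close (so a half turn about z gives the same grasp; the last joint's range is limited). The gripper opens to 87 mm and grips with 3 to 60 N. Pads are 19 mm wide; open, the fingers measure 117 mm over their backs; the gripper's body (75 mm by 190 mm) begins 51 mm behind the grasp point.
Start: joints at [-1.413, 0.22, 1.526, -0, 1.395, -0.126], TCP at [0.175, -0.6, 0.223] pointing down, gripper open.
Joint ranges: [-2.98, 2.98], [-0.91, 2.08], [0.09, 2.57], [-1.24, 4.39], [0.2, 2.65], [-2.68, 2.68]. Speed limits (rad/s): [2.57, 2.57, 3.01, 3.14, 3.14, 3.14].

### API

Orientations are given as a unit quaternion [w, x, y, z].
In Python, from cell import arm, cams, workorder gives the robot as it stands.
- The arm moves only by the tool servo_tool, never from a script. Its argument "steps" is a list of rows, each a list of 4 numbers: the shift along the world's x, y, z in cm, then the turn about the world's z in degrees. A call has 1 to 12 rows; each row is the pose to reach, as a shift and turn from the pose commanded when the call began; what a row does not reach only later rows make up. A row lasts 1/10 s, in which the tool goes at most 50 mm and 8.59 degrees, less where a joint would pass 70% of its speed; a pose out of reach is approached as far as the arm can. A call with a gripper value outside its range is refused whole. "gripper" is the opening, from -1 (shut) to 1 (fully open), set as the call begins (left out, the last holds). The fingers move at their own pace and stop on an object; "grip_force" is the grip in N (left out, the last holds). Time passes only in rows, so rows that repeat a pose let the fingers close. It gives the time, the measured TCP pose, the force, the opening and the grip force at its end, in the units of the state.
- arm.state(): the state, without advancing time (a new reading comes with each control period).
- cams.capture(name): name is "scene" or "top"; returns (picture, depth): 480x640x3 uint8, red, green, blue; 480x640 float32, m along the optical axis (not along the pixel's ray), 0 where there is no reading.
- cams.camera_info(name): a dict with "fovy" (degrees; the focal length in pixels is half the picture's height over the tangent of half this angle, whatever the lens; pixels are square), "cx", "cy" (the principal point, pixels), "dist_coeffs" ([k1, k2, p1, p2, k3] as OpenCV has them; the pictures are not rectified), "xyz" and "orientation" of the camera in the world. Camera axes: x right, y down, z forward; pixel columns grow to the right and rows downward; lengths in m; the calibration is good to about 2 mm. A picture is of the moment at which its call begins. camera_info takes no time and is no camera call.
- workorder.hand_in(): hands the job in; it is judged then, once.
The state is a dict: "time": time; "q": joint angles; "dq": joint speeds; "effort": joint torques, N m; "position": TCP position; "tool_rot": TCP orientation; "force": force on the tool from outside, world axes, zero at the start; "torque": the same for the moment, N m; "opening": finger opening in m; "grip_force": force on a finger pad.
Only numpy, scipy, OpenCV 4.12 (cv2) and the standard library are available. Lean on these libraries where they do the work, as an engineer would, in place of code of your own. Each camera call takes 0.05 s, during which the arm holds its last target. There are 200 camera calls.

### The job

Get the V-block out of the crowded crate and into the small aluminium fixture with two upright cheeks: first take away the plug gauge that lies on the blocks and lay it flat on the bare worktop, then stand the V-block in the fixture, V upward, down on the base plate between the cheeks and pushed back against the dark stop bar, and let go. Never drop the V-block; leave the other three blocks in the crate and do not disturb the oil bottle, the pot or the ring. In the crate only the ends of the blocks can be gripped, in the fixture only the broad faces, so stand it on the worktop in between and take it anew.

Things in the scene. Friction and masses are not known exactly. Their poses are not given: they have to be found in the camera images.
- vblock: the steel V-block, 30 (x, thickness) x 62 (y, length) x 60 (z) mm, about 0.35 kg; a V groove 32 mm wide and 16 mm deep runs along x across the middle of its top. Origin: centre of the underside, z up. Like the other blocks it is in the crate, in a bay, standing upright.
- slot_block: steel block of the same size with a square slot, 20 mm wide and 16 mm deep, in its top; origin and axes as the V-block. Stays in the crate.
- bored_block: steel block of the same size, flat top, with one large dark round bore (26 mm) through its broad faces; origin and axes as the V-block. Stays in the crate.
- plain_block: steel block of the same size, flat top with two small dark round dots; origin and axes as the V-block. Stays in the crate.
- crate: open plywood crate fixed to the worktop, 158 (x) x 160 (y) x 40 (z) mm, walls 5 mm, floor 5 mm; origin: centre of the underside. Three ribs along y, tops at 26 mm, part it into four bays 34 mm wide at x = -57, -19, 19, 57 mm with one block in each (order varies, block length along y, 8 mm between blocks, tops 65 mm above the worktop, over 30 mm free at each block end).
- fixture: aluminium fixture, fixed; origin: centre of the underside of its base plate, 80 (x) x 110 (y) x 10 (z) mm. Two upright cheeks (44 mm along x, 10 thick, tops at 88 mm) have inner faces at y = -34 and 34 mm. Dark stop bar at the back, x = 20 to 28 mm, top at 22 mm; low lip at the front, x = -28 to -20 mm, top at 16 mm.
- home (a point): point on the top of the fixture's base plate where the centre of the V-block's underside belongs: 5 mm from the fixture's centre towards the stop bar (fixture x), 10 mm above the worktop; axes as the fixture. The V-block stands there with its length (y) along the fixture's y, either way round.
- plug_gauge: steel plug gauge, a stepped cylindrical bar with a narrow red band round its middle, 108 (x) x 16 (y) x 16 (z) mm, gripped 12 to 16 mm wide; origin at the centre of its underside. It lies along the crate's x on top of the blocks, towards their +y ends.
- oil_bottle: upright oil bottle, 46 mm round and 150 mm high; origin at the centre of its underside. Bystander.
- pot: round grease pot, 68 mm across, 46 mm high; origin at the centre of its underside. Bystander.
- clamp_fixture: toggle clamp fixture that belongs to the bench, fixed, an obstacle: base plate 130 (x) x 180 (y) mm centred 40 mm along its +y from the origin; its red lever rises along -y to a tip 145 mm from the origin and 115 mm above the worktop.
- gear: flat grey bearing-like ring lying flat, 54 mm across, 12 mm high; origin at the centre of its underside. Bystander.

How it is judged:
On the way:
1. the plug gauge lies flat on the bare worktop, let go, while the V-block is still in its bay (height (world z) of plug_gauge below 0.02 m and angle between the x axis of plug_gauge and the z axis of crate, either way round above 1.45 rad and contact force between plug_gauge and crate below 0.05 N and contact force between plug_gauge and fixture below 0.05 N and horizontal distance between plug_gauge and crate above 0.09 m and linear speed of plug_gauge below 0.02 m/s and contact force between plug_gauge and the fingers below 0.05 N and distance of vblock from where it was at the start of the episode below 0.03 m), for 0.2 s.
At the end, for the whole second after the job is handed in: V-block at rest upright (0.05 rad) on the base plate (3 mm), within 2.8 mm of the stop bar and 4.5 mm of home, its length along the fixture's y (0.1 rad); plug gauge flat on the worktop, its centre over 90 mm from the crate's, touching neither crate nor fixture (horizontal distance between vblock and home below 0.0045 m and x of vblock in the frame of home above -0.0028 m and z of vblock in the frame of home below 0.003 m and angle between vblock's own z axis and vertical below 0.05 rad and angle between the y axis of vblock and the y axis of fixture, either way round below 0.1 rad and linear speed of vblock below 0.01 m/s and height (world z) of plug_gauge below 0.02 m and angle between the x axis of plug_gauge and the z axis of crate, either way round above 1.45 rad and contact force between plug_gauge and crate below 0.05 N and contact force between plug_gauge and fixture below 0.05 N and horizontal distance between plug_gauge and crate above 0.09 m and linear speed of plug_gauge below 0.02 m/s).
It fails at once if the V-block is dropped: it moves faster than 0.5 m/s while no finger touches it (contact force between vblock and the fingers below 0.01 N and linear speed of vblock above 0.5 m/s).
It fails at once if another block is lifted out of the crate (more than 30 mm up) or shifted more than 40 mm ((height (world z) of slot_block above 0.035 m or distance of slot_block from where it was at the start of the episode above 0.04 m) or (height (world z) of bored_block above 0.035 m or distance of bored_block from where it was at the start of the episode above 0.04 m) or (height (world z) of plain_block above 0.035 m or distance of plain_block from where it was at the start of the episode above 0.04 m)).
It fails at once if a bystander (oil bottle, pot, ring) is moved more than 20 mm or tipped ((distance of oil_bottle from where it was at the start of the episode above 0.02 m or angle between oil_bottle's own z axis and vertical above 0.3 rad) or (distance of pot from where it was at the start of the episode above 0.02 m or angle between pot's own z axis and vertical above 0.3 rad) or (distance of gear from where it was at the start of the episode above 0.02 m or angle between gear's own z axis and vertical above 0.3 rad)).
It also fails if it takes over 72 s, if anything falls off the work surface, if the arm or the gripper's body presses on something with over 40 N, if the wrist force passes 120 N, or if a joint passes its speed limit or range.

## Working session

There is one attempt and no reset: what is moved stays moved. The work goes in short steps, Python scripts to look and compute and a tool call to move; the robot and the scene stay as the last step left them, time stands still between calls to the robot, and variables do not carry over. Pictures are saved under pics/ and viewed, at most 10 in all, crops included, and the job is handed in when it is done.

Besides the shell and the picture viewer there is one more tool, called after ">>>" as a command line: name --pt "numbers of a row" for each row, then --argument value for the rest. servo_tool: Moves the arm, as the interface text tells. Its arguments: {"type":"object","properties":{"steps":{"type":"array"},"gripper":{"type":"number"},"grip_force":{"type":"number"}},"required":["steps"]}

```bash
mkdir -p pics; cat > h.py <<'E'
import numpy as np, cv2
from scipy.spatial.transform import Rotation as R
from cell import arm, cams, workorder
def grab(n):
    im,d=cams.capture(n); return im,d,cams.camera_info(n)
def cloud(d,ci):
    H,W=d.shape; f=H/2/np.tan(np.radians(ci['fovy'])/2)
    K=np.array([[f,0,ci['cx']],[0,f,ci['cy']],[0,0,1.]])
    u,v=np.meshgrid(np.arange(W),np.arange(H))
    p=cv2.undistortPoints(np.stack([u,v],-1).reshape(-1,1,2).astype(float),K,np.array(ci['dist_coeffs'],float)).reshape(H,W,2)
    P=np.dstack([p,np.ones((H,W))])*d[...,None]
    q=np.array(ci['orientation']); r=R.from_quat(q[[1,2,3,0]])
    P=r.apply(P.reshape(-1,3)).reshape(H,W,3)+np.array(ci['xyz'])
    P[d==0]=np.nan
    return P
E
python3 - <<'E'
from h import *
for n in ('top','scene'):
    im,d,ci=grab(n); P=cloud(d,ci); cv2.imwrite(f'pics/{n}0.png',im[...,::-1]); np.savez(f'{n}0.npz',im=im,P=P)
    print(n,ci)
print(arm.state())
E
```

```text
top {'fovy': 52.12183772565247, 'cx': 327.1077039837699, 'cy': 239.80726448443303, 'dist_coeffs': array([-0.05723761,  0.        ,  0.        ,  0.        ,  0.        ]), 'xyz': array([0.32137942, 0.08377249, 1.1101022 ]), 'orientation': array([ 0.07939671, -0.69206409,  0.71255501, -0.08371869])}
scene {'fovy': 44.00272662172242, 'cx': 316.3982782173268, 'cy': 239.82658453664718, 'dist_coeffs': array([-0.14153082,  0.        ,  0.        ,  0.        ,  0.        ]), 'xyz': array([-0.34382387,  0.68708402,  0.52191215]), 'orientation': array([ 0.25202113, -0.3975167 ,  0.73160122, -0.49317895])}
{'time': 0.1, 'q': array([-1.41316412e+00,  2.21183022e-01,  1.52749493e+00, -7.84033503e-06,
        1.39470175e+00, -1.26097580e-01]), 'dq': array([ 0.00059665,  0.00058921, -0.00115705,  0.00141745,  0.00073784,
        0.00023895]), 'effort': array([ 4.35575012e-04, -4.95948994e+01, -3.88518012e+01,  7.00553041e-02,
        5.15228952e-02, -4.98457860e-05]), 'position': array([ 0.17486771, -0.59945327,  0.22152544]), 'tool_rot': array([-8.93355775e-04,  9.89953549e-01,  1.41390146e-01, -1.79463967e-05]), 'force': array([-0.7732532 , -0.54865818,  0.03897433]), 'torque': array([ 0.02559369, -0.00153975,  0.01459661]), 'grip_force': 0.0, 'opening': 0.08679631560892344}
```

View pics/top0.png

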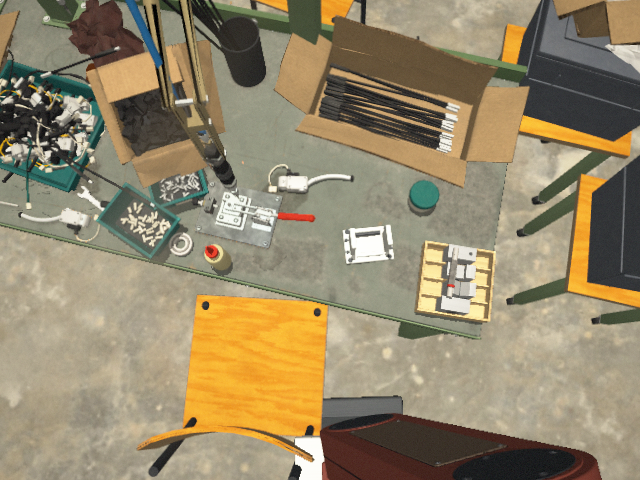

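View pics/scene0.png

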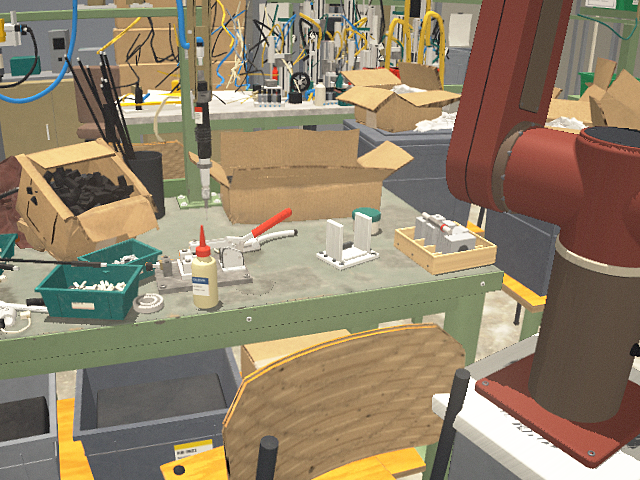

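The top view shows the crate at about (456,281), the fixture at (368,244), the pot at (424,196), the clamp lever tip at (315,218), the bottle at (215,257) and the ring at (181,243). Next I'll enlarge the crate and fixture and take measurements.

```bash
python3 - <<'E'
from h import *
t=np.load('top0.npz'); s=np.load('scene0.npz')
a=cv2.resize(t['im'][215:330,330:505],None,fx=4.5,fy=4.5,interpolation=cv2.INTER_CUBIC)[:, :790]
cv2.imwrite('pics/topc.png',a[...,::-1])
b=cv2.resize(s['im'][195:280,305:505],None,fx=4,fy=4,interpolation=cv2.INTER_CUBIC)
cv2.imwrite('pics/scenec.png',b[...,::-1])
P=t['P']
for u,v in [(424,240),(491,246),(488,322),(418,314),(456,281),(343,230),(392,226),(394,262),(347,264),(424,190),(315,218),(215,250),(181,243),(400,290),(300,270),(480,337),(500,240),(470,170)]:
    print(u,v,np.round(P[v,u],4))
E
```

```text
424 240 [ 5.756e-01 -1.526e-01 -1.000e-04]
491 246 [ 0.5564 -0.3084  0.0015]
488 322 [ 0.4252 -0.5484 -0.798 ]
418 314 [ 0.4052 -0.1269 -0.0017]
456 281 [ 0.4685 -0.2023  0.0618]
343 230 [0.6022 0.0357 0.0111]
392 226 [ 6.115e-01 -8.000e-02 -3.000e-04]
394 262 [ 0.5252 -0.0791  0.0022]
347 264 [0.524  0.0291 0.0009]
424 190 [ 0.6809 -0.1507  0.0508]
315 218 [0.6028 0.0982 0.1172]
215 250 [0.5417 0.3089 0.1093]
181 243 [0.5843 0.4131 0.0018]
400 290 [ 0.4603 -0.0889  0.0021]
300 270 [ 0.5138  0.1373 -0.0026]
480 337 [ 0.3692 -0.5115 -0.7978]
500 240 [ 0.7511 -0.6333 -0.8052]
470 170 [ 0.7466 -0.2783 -0.001 ]
```

View pics/topc.png

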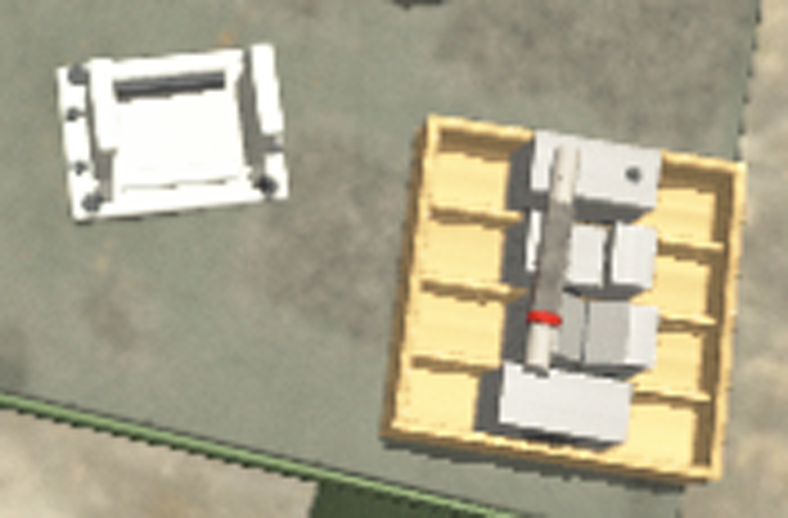

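View pics/scenec.png

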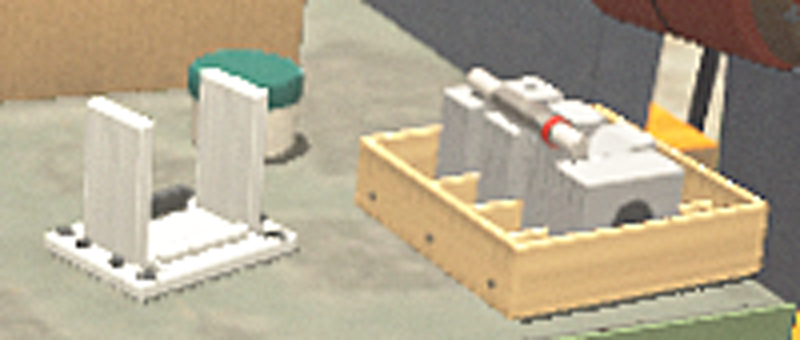

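The zoom shows these blocks, far to near: plain (dots), slot, V (crease at about (583,330)) and bored. The gauge runs from (565,150) to (540,365), and the fixture's stop bar is on the far side at (170,82). Now I'll confirm the order with height profiles and fit the poses.

```bash
cat >> h.py <<'E'
def ray(uv,z,ci,H=480):
    f=H/2/np.tan(np.radians(ci['fovy'])/2)
    K=np.array([[f,0,ci['cx']],[0,f,ci['cy']],[0,0,1.]])
    p=cv2.undistortPoints(np.array(uv,float).reshape(-1,1,2),K,np.array(ci['dist_coeffs'],float)).reshape(-1,2)
    q=np.array(ci['orientation']); r=R.from_quat(q[[1,2,3,0]])
    D=r.apply(np.c_[p,np.ones(len(p))]); o=np.array(ci['xyz'])
    return o+D*((z-o[2])/D[:,2])[:,None]
E
python3 - <<'E'
from h import *
ci=cams.camera_info('top'); P=np.load('top0.npz')['P']
C=lambda l:np.array(l)/4.5+[330,215]-.39
cr=ray(C([(430,116),(745,165),(718,481),(384,438)]),.04,ci)
print('crate',cr.round(4)); 
c=cr.mean(0)[:2]; d=(cr[0]+cr[1]-cr[2]-cr[3])[:2]; print(c,np.degrees(np.arctan2(d[1],d[0])),[np.linalg.norm(cr[i]-cr[i-1]) for i in range(4)])
yaw=np.arctan2(d[1],d[0]); Rm=np.array([[np.cos(yaw),np.sin(yaw)],[-np.sin(yaw),np.cos(yaw)]])
L=(P[...,:2]-c)@Rm.T; z=P[...,2]
for bx in (-57,-19,19,57):
    row=[]
    for y in range(-44,46,4):
        m=(abs(L[...,0]*1e3-bx)<11)&(abs(L[...,1]*1e3-y)<2.5)
        row.append(int(np.nanmedian(z[m])*1e3) if m.sum() else None)
    print(bx,row)
# z map check: blocks extents
m=(z>.055)&(z<.1)&(abs(L[...,0])<.079)&(abs(L[...,1])<.079)
for bx in (-57,-19,19,57):
    k=m&(abs(L[...,0]*1e3-bx)<17)&(z<.068); print(bx,np.percentile(L[k]*1e3,[1,50,99],axis=0).round(1).tolist(),k.sum())
k=m&(z>.072); q=L[k]*1e3; print('gauge',q.mean(0),np.percentile(q,[1,99],axis=0),np.median(z[k]),c+Rm.T@(q.mean(0)/1e3))
g=ray(C([(567,147),(538,370)]),.073,ci); print('gauge ends',g,(g[:,:2]-c)@Rm.T)
# fixture: base corners z=.01
fb=ray(C([(57,68),(283,45),(288,198),(76,222)]),.01,ci); print('fix',fb.round(4),fb.mean(0),[np.linalg.norm(fb[i]-fb[i-1]) for i in range(4)])
d=(fb[0]+fb[1]-fb[2]-fb[3])[:2]; print(np.degrees(np.arctan2(d[1],d[0])))
fc=ray(C([(90,60),(112,57),(248,44),(273,42)]),.088,ci); print('cheeks top back',fc.round(4))
fs=ray(C([(117,77),(223,67)]),.022,ci);print('stop top back edge',fs.round(4))
E
```

```text
crate [[ 0.5655 -0.1467  0.04  ]
 [ 0.5358 -0.303   0.04  ]
 [ 0.3806 -0.2734  0.04  ]
 [ 0.4067 -0.1126  0.04  ]]
[ 0.47215418 -0.20891969] -11.461501787310464 [np.float64(0.1623845080668976), np.float64(0.15909158992201164), np.float64(0.15802559489995388), np.float64(0.1629158499397695)]
-57 [6, 7, 8, None, 66, 66, 65, 66, 66, 65, 66, -621, -545, 64, 65, 65, 64, 65, 65, 37, 24, 5, 5]
-19 [5, 63, 65, 66, 65, 65, 63, 60, 54, 51, 52, 55, 60, 65, 70, 79, 79, 48, 7, 6, 5, 5, 5]
19 [5, 5, None, 65, 65, 65, 66, 66, 60, 49, 50, 50, 50, 65, 77, 79, 80, 76, 50, 27, 5, 6, 5]
57 [7, 5, 5, 66, 65, 65, 66, 66, 66, 66, 66, 65, 65, 66, 76, 79, 77, 68, 65, 37, 7, 5, 6]
-57 [[-70.3, -28.0], [-55.7, 4.0], [-40.5, 34.2]] 375
-19 [[-32.7, -37.5], [-18.7, -18.3], [-2.7, 25.1]] 246
19 [[5.4, -32.1], [20.3, -16.7], [35.2, 30.6]] 191
57 [[44.8, -29.7], [58.6, -3.3], [73.7, 32.5]] 280
gauge [10.17901071 19.58702452] [[-41.4307108   12.01000792]
 [ 64.56627367  26.44540362]] 0.07879873577126228 [ 0.48602233 -0.19174593]
gauge ends [[ 0.54067194 -0.20495595  0.073     ]
 [ 0.43355964 -0.18169907  0.073     ]] [[ 0.06636378  0.01749983]
 [-0.04323389  0.01900871]]
fix [[ 0.6032  0.0373  0.01  ]
 [ 0.6121 -0.0798  0.01  ]
 [ 0.5317 -0.0775  0.01  ]
 [ 0.5225  0.0307  0.01  ]] [ 0.56737241 -0.02233141  0.01      ] [np.float64(0.0809563966903221), np.float64(0.11746687980957884), np.float64(0.08042926840814343), np.float64(0.10856182495497735)]
1.5626673797616826
cheeks top back [[ 0.5867  0.0247  0.088 ]
 [ 0.5879  0.0141  0.088 ]
 [ 0.5925 -0.0514  0.088 ]
 [ 0.5931 -0.0635  0.088 ]]
stop top back edge [[ 0.5945  0.0075  0.022 ]
 [ 0.5982 -0.0467  0.022 ]]
```

The order is confirmed: the V-block is in the second bay from the near end (V profile minimum 51 mm). Next I'll check the table edges and fixture cheeks, and start the approach to the gauge.

```bash
python3 - <<'E'
from h import *
P=np.load('top0.npz')['P']; X,Y,Z=P[...,0],P[...,1],P[...,2]
for y in (-.3,-.25,-.03,.0,.05,.1):
    m=(abs(Y-y)<.008)&(abs(Z)<.008); x=X[m]; print('table x range at y',y,np.nanmin(x),np.nanmax(x))
m=(abs(X-.63)<.06)&(Y<-.18)&(Y>-.33); print('gauge site',np.nanpercentile(Z[m],[0,5,50,95,100]).round(4),Y[m&(abs(Z)<.01)].min())
m=(abs(X-.475)<.04)&(abs(Y+.03)<.05); print('stage site',np.nanpercentile(Z[m],[0,5,50,95,100]).round(4))
m=(Z>.082)&(Z<.095)&(X>.53)&(X<.61)&(Y<.04)&(Y>-.08)
for s in (0,1):
    k=m&((Y>-.02) if s else (Y<-.02)); q=P[k][:,:2]; r=cv2.minAreaRect((q*1000).astype(np.float32)); print('cheek',r,k.sum(),np.median(Z[k]),q.mean(0))
E
```

```text
table x range at y -0.3 0.5039158475324456 0.7674343482774061
table x range at y -0.25 0.34719108640962804 0.9280644620110348
table x range at y -0.03 0.40798965155822897 0.9968087798430788
table x range at y 0.0 0.4155925636289421 1.0034992087458512
table x range at y 0.05 0.42824929258839517 1.1167668190308975
table x range at y 0.1 0.06405180557447987 0.8464696540098376
gauge site [-0.006  -0.0022  0.0015  0.1384  0.1535] -0.3299256571551258
stage site [-8.095e-01 -8.018e-01  3.000e-04  4.100e-03  7.000e-03]
cheek ((571.3875122070312, -60.01130676269531), (44.46699523925781, 10.802717208862305), 4.354709625244141) 101 0.08806088840521253 [ 0.5699818  -0.05961385]
cheek ((565.4173583984375, 17.967334747314453), (44.10536575317383, 10.090084075927734), 4.989131927490234) 98 0.08877876945349339 [0.56524006 0.01829713]
```

>>> servo_tool --pt "31.2 40.7 -9 -28.5" --pt "31.2 40.7 -9 -28.5" --pt "31.2 40.7 -9 -28.5" --pt "31.2 40.7 -9 -28.5" --pt "31.2 40.7 -9 -28.5" --pt "31.2 40.7 -9 -28.5" --pt "31.2 40.7 -9 -28.5" --pt "31.2 40.7 -9 -28.5" --pt "31.2 40.7 -9 -28.5" --pt "31.2 40.7 -9 -28.5" --pt "31.2 40.7 -9 -28.5" --pt "31.2 40.7 -9 -28.5" --gripper 0.1

```text
time: 1.3
position: [0.4876, -0.19, 0.1313]
tool_rot: [-0.001, 0.995, -0.104, -0.001]
force: [-0.7, -0.0, 0.4]
opening: 0.0479
grip_force: 0.0
```

```bash
python3 - <<'E'
from h import *
P=np.load('top0.npz')['P']; X,Y,Z=P[...,0],P[...,1],P[...,2]
m=(abs(X-.63)<.06)&(Y<-.18)&(Y>-.33)&(Z>.02); v,u=np.where(m); print(P[m].min(0),P[m].max(0),u.min(),u.max(),v.min(),v.max(),m.sum())
im,d,ci=grab('top'); Q=cloud(d,ci); cv2.imwrite('pics/top1.png',cv2.resize(im[160:340,300:520],None,fx=3,fy=3,interpolation=cv2.INTER_CUBIC)[...,::-1])
E
```

```text
[ 0.65025749 -0.22525044  0.04438099] [ 0.68995187 -0.18021144  0.15350905] 436 465 173 198 245
```

View pics/top1.png

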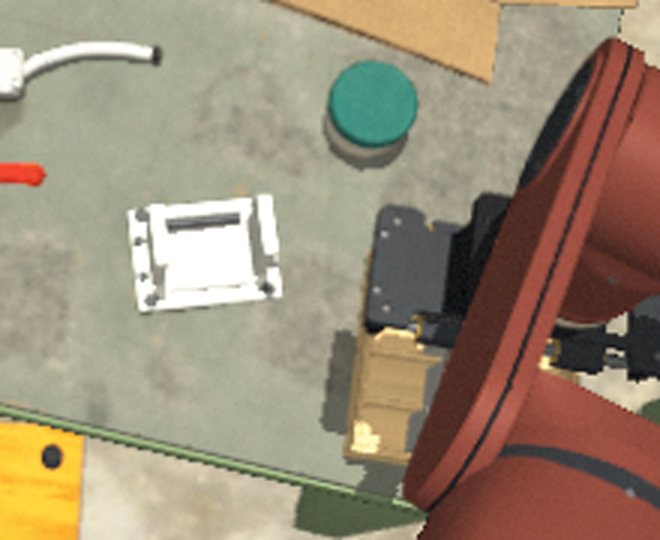

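```bash
python3 - <<'E'
from h import *
for P in (cloud(*grab('top')[1:]),np.load('scene0.npz')['P']):
    X,Y,Z=P[...,0],P[...,1],P[...,2]
    m=(X>.645)&(X<.7)&(Y<-.185)&(Y>-.235); k=m&(Z>.02)&(Z<.2); print(m.sum(),k.sum(),np.nanmedian(Z[m]),P[k].min(0) if k.any() else 0,P[k].max(0) if k.any() else 0)
s=arm.state(); print(s['position'],s['tool_rot'],s['q'])
E
```

```text
670 265 0.0031088721688538046 [ 0.64938298 -0.22744742  0.04191065] [ 0.69975501 -0.18506281  0.15288613]
240 101 0.0031352014057019484 [ 0.65067624 -0.22657818  0.1166616 ] [ 0.69958596 -0.18536405  0.14992883]
[ 0.4866688  -0.19271408  0.13209286] [ 8.19220843e-06  9.94378060e-01 -1.05886403e-01 -5.86292210e-04] [-5.27445641e-01  6.39435319e-02  1.87724630e+00 -5.30299284e-04
  1.20146619e+00  1.25571296e+00]
```

The two cameras agree that a cardboard flap hangs over (0.65–0.70, −0.2) at z 0.12–0.15, so I'll avoid that side. The gauge will go at about (0.48, 0.11), turned 90°.

>>> servo_tool --pt "0 0 -2 0" --pt "0 0 -4 0" --pt "0 0 -5 0" --pt "0 0 -5.6 0" --pt "0 0 -6 0" --pt "0 0 -6.4 0" --pt "0 0 -6.4 0" --pt "0 0 -6.4 0"

```text
time: 2.2
position: [0.4873, -0.1932, 0.069]
tool_rot: [0.0, 0.994, -0.107, 0.0]
force: [-0.7, -0.1, 0.6]
opening: 0.0478
grip_force: 0.0
```

>>> servo_tool --pt "0 0 0 0" --pt "0 0 0 0" --pt "0 0 0 0" --pt "0 0 0 0" --pt "0 0 0 0" --pt "0 0 0 0" --gripper -1 --grip_force 25

```text
time: 2.8
position: [0.487, -0.1929, 0.0686]
tool_rot: [-0.0, 0.994, -0.107, 0.0]
force: [-0.3, 0.9, 1.0]
opening: 0.0129
grip_force: 25.0
```

>>> servo_tool --pt "0 0 1 0" --pt "0 0 2 0" --pt "0 0 4 0" --pt "0 0 6 0" --pt "0 0 8 0" --pt "0 0 8 0"

```text
time: 3.4
position: [0.4894, -0.1944, 0.1528]
tool_rot: [0.002, 0.994, -0.107, 0.003]
force: [1.4, 0.4, -0.5]
opening: 0.0128
grip_force: 25.0
```

>>> servo_tool --pt "0 3 0 8" --pt "-0.1 6 0 16" --pt "-0.2 9 0 24" --pt "-0.3 12 0 32" --pt "-0.4 15 0 40" --pt "-0.5 18 0 48" --pt "-0.6 21 0 56" --pt "-0.7 24 0 64" --pt "-0.7 27 0 72" --pt "-0.7 30.3 0 80" --pt "-0.7 30.3 0 88" --pt "-0.7 30.3 0 90"

```text
time: 4.6
position: [0.4794, 0.1111, 0.1478]
tool_rot: [-0.0, 0.776, 0.63, -0.0]
force: [0.3, -0.6, -1.0]
opening: 0.0128
grip_force: 25.0
```

>>> servo_tool --pt "0 0 0 0" --pt "0 0 -4 0" --pt "0 0 -8 0" --pt "0 0 -11 0" --pt "0 0 -12.5 0" --pt "0 0 -13.3 0" --pt "0 0 -13.8 0" --pt "0 0 -14.2 0" --pt "0 0 -14.4 0" --pt "0 0 -14.4 0"

```text
time: 5.6
position: [0.4805, 0.11, 0.005]
tool_rot: [0.0, 0.779, 0.628, 0.0]
force: [0.0, -0.1, 0.4]
opening: 0.0129
grip_force: 25.0
```

>>> servo_tool --pt "0 0 -0.1 0" --pt "0 0 -0.1 0"

```text
time: 5.8
position: [0.4803, 0.11, 0.0039]
tool_rot: [0.0, 0.778, 0.628, 0.0]
force: [-0.8, 0.5, -1.6]
opening: 0.0126
grip_force: 25.0
```

>>> servo_tool --pt "0 0 0 0" --pt "0 0 0 0" --pt "0 0 0 0" --pt "0 0 0 0" --pt "0 0 1 0" --pt "0 0 3 0" --pt "0 0 6 0" --pt "0 0 10 0" --pt "0 0 13 0" --gripper -0.1

```text
time: 6.7
position: [0.4806, 0.1101, 0.1366]
tool_rot: [0.001, 0.778, 0.628, 0.001]
force: [-0.1, 0.3, 0.2]
opening: 0.0393
grip_force: 0.0
```

```bash
python3 - <<'E'
from h import *
im,d,ci=grab('top'); P=cloud(d,ci); np.savez('t2.npz',im=im,P=P)
im2,_,_=grab('scene')
a=cv2.resize(im[200:340,300:500],None,fx=3.9,fy=3.9,interpolation=cv2.INTER_CUBIC)
cv2.imwrite('pics/t2.png',a[...,::-1])
E
```

```text
(no output)
```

View pics/t2.png

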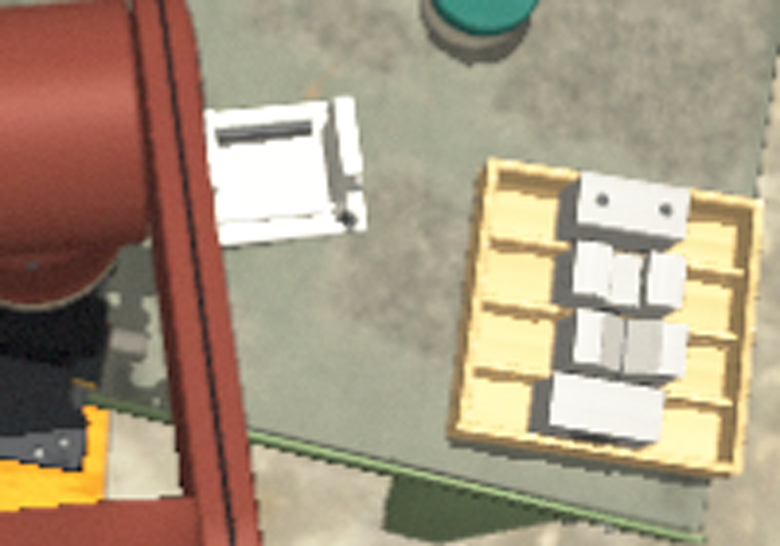

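The V-block is now uncovered, crease at (624,342), third from the top. The arm hides the gauge. I'll fit the V-block's pose from the depth.

```bash
python3 - <<'E'
from h import *
P=np.load('t2.npz')['P']; ci=cams.camera_info('top')
c=np.array([.4722,-.2089]); yaw=np.radians(-11.5); Rm=np.array([[np.cos(yaw),np.sin(yaw)],[-np.sin(yaw),np.cos(yaw)]])
L=(P[...,:2]-c)@Rm.T*1e3; Z=P[...,2]
# rim for crate check
m=(abs(Z-.04)<.004)&(abs(L)<90).all(-1); 
print('rim',np.percentile(L[m],[2,98],axis=0))
for bx in (-57,-19,19,57):
    m=(abs(L[...,0]-bx)<19.5)&(abs(L[...,1])<50)&(Z>.046)&(Z<.07)
    r=cv2.minAreaRect(L[m].astype(np.float32)); print(bx,m.sum(),np.round(r[0]+r[1]+(r[2],),2), (c+Rm.T@np.array(r[0])/1e3).round(4))
C=lambda l:np.array(l)/3.9+[300,200]-.37
v=ray(C([(576,309),(688,323),(685,381),(573,364)]),.065,ci)[:,:2]; print((v-c)@Rm.T*1e3, v.mean(0))
p=cloud(*grab('scene')[1:]); m=(abs(p[...,0]-.48)<.04)&(abs(p[...,1]-.11)<.075)&(p[...,2]>.008)&(p[...,2]<.03); print('gauge',m.sum(),p[m].mean(0),cv2.minAreaRect((p[m][:,:2]*1e3).astype(np.float32)),p[m][:,2].max())
E
```

```text
rim [[-77.49140376 -80.05610193]
 [ 80.77497734  79.83702886]]
-57 465 [-55.44   2.81  30.62  63.66   0.23] [ 0.4184 -0.1951]
-19 456 [-17.76  -6.06  63.88  30.75  90.  ] [ 0.4536 -0.2113]
19 443 [20.72 -1.2  31.79 64.11  2.18] [ 0.4923 -0.2142]
57 456 [ 5.717e+01 -6.000e-02  6.592e+01  3.655e+01  8.810e+01] [ 0.5282 -0.2204]
[[ -4.09486078  25.5981709 ]
 [ -1.35391914 -36.92104364]
 [-33.65159396 -38.64877152]
 [-34.71666346  23.65279951]] [ 0.45280443 -0.21166843]
gauge 291 [0.47665929 0.11050452 0.01284856] ((478.15728759765625, 110.31761169433594), (108.2430419921875, 16.797780990600586), 77.02711486816406) 0.017969326108847605
```

>>> servo_tool --pt "0 -3 2 -8" --pt "-0.2 -6 2 -16" --pt "-0.5 -9 2 -24" --pt "-0.8 -12 2 -32" --pt "-1 -15 2 -40" --pt "-1.3 -18 2 -48" --pt "-1.6 -21 2 -56" --pt "-1.9 -24 2 -64" --pt "-2.2 -27 2 -72" --pt "-2.5 -30 2 -80" --pt "-2.65 -32.1 2 -88" --pt "-2.65 -32.1 2 -89.3" --gripper 1

```text
time: 8.05
position: [0.4524, -0.2129, 0.1524]
tool_rot: [-0.0, 0.995, -0.104, -0.001]
force: [-1.1, 0.7, -0.3]
opening: 0.0873
grip_force: 0.0
```

>>> servo_tool --pt "0 0 0 0" --pt "0 0 0 0" --pt "0 0 -3 0" --pt "0 0 -6 0" --pt "0 0 -8 0" --pt "0 0 -8 0"

```text
time: 8.65
position: [0.4511, -0.2082, 0.0703]
tool_rot: [-0.002, 0.995, -0.099, -0.003]
force: [0.4, 0.5, -0.6]
opening: 0.0869
grip_force: 0.0
```

>>> servo_tool --pt "0 0 0 0" --pt "0 0 0 0" --pt "0 0 0 0"

```text
time: 8.95
position: [0.4546, -0.2115, 0.0751]
tool_rot: [0.001, 0.995, -0.1, 0.001]
force: [-0.4, -0.1, -0.5]
opening: 0.0871
grip_force: 0.0
```

Settled, with about 12 mm to spare at each end. I'll descend to z≈0.022.

>>> servo_tool --pt "0 0 -1 0" --pt "0 0 -2 0" --pt "0 0 -3 0" --pt "0 0 -4 0" --pt "0 0 -4.7 0" --pt "0 0 -5.2 0" --pt "0 0 -5.2 0" --pt "0 0 -5.2 0"

```text
time: 9.75
position: [0.4536, -0.2111, 0.0216]
tool_rot: [0.0, 0.995, -0.101, 0.0]
force: [-0.7, 0.5, 0.2]
opening: 0.0869
grip_force: 0.0
```

>>> servo_tool --pt "0 0 0 0" --pt "0 0 0 0" --pt "0 0 0 0" --pt "0 0 0 0" --pt "0 0 0 0" --pt "0 0 0 0" --pt "0 0 0 0" --gripper -1 --grip_force 45

```text
time: 10.45
position: [0.4537, -0.2108, 0.0218]
tool_rot: [-0.0, 0.995, -0.101, 0.0]
force: [1.0, 3.6, 3.2]
opening: 0.0617
grip_force: 44.9
```

>>> servo_tool --pt "0 0 0.5 0" --pt "0 0 1 0" --pt "0 0 2 0" --pt "0 0 3 0" --pt "0 0 4 0" --pt "0 0 5 0" --pt "0 0 6 0" --pt "0 0 7 0" --pt "0 0 8 0" --pt "0 0 9 0" --pt "0 0 9 0" --pt "0 0 9 0"

```text
time: 11.65
position: [0.4536, -0.211, 0.1117]
tool_rot: [0.0, 0.995, -0.101, 0.0]
force: [0.6, 0.5, -5.3]
opening: 0.0617
grip_force: 44.9
```

>>> servo_tool --pt "0.3 2 0 2" --pt "0.6 4.5 0 4" --pt "0.9 7 0 7" --pt "1.2 9.5 0 10" --pt "1.5 12 0 13" --pt "1.8 14.5 0 15" --pt "2.1 16.5 0 16" --pt "2.15 17.1 0 16" --pt "2.15 17.1 0 16" --pt "2.15 17.1 0 16"

```text
time: 12.65
position: [0.4747, -0.0405, 0.1112]
tool_rot: [0.0, 0.999, 0.039, -0.0]
force: [0.2, 0.9, -4.5]
opening: 0.0616
grip_force: 44.9
```

>>> servo_tool --pt "0 0 -2 0" --pt "0 0 -4 0" --pt "0 0 -6 0" --pt "0 0 -7.5 0" --pt "0 0 -8.5 0" --pt "0 0 -9 0" --pt "0 0 -9.3 0" --pt "0 0 -9.3 0" --pt "0 0 -9.4 0" --pt "0 0 -9.4 0"

```text
time: 13.65
position: [0.4755, -0.0401, 0.0181]
tool_rot: [0.0, 0.999, 0.039, 0.001]
force: [-0.2, -0.3, -4.7]
opening: 0.0614
grip_force: 44.9
```

>>> servo_tool --pt "0 0 -0.05 0" --pt "0 0 -0.1 0" --pt "0 0 -0.1 0" --pt "0 0 -0.15 0" --pt "0 0 -0.15 0"

```text
time: 14.15
position: [0.4753, -0.04, 0.0168]
tool_rot: [0.0, 0.999, 0.039, 0.0]
force: [-3.6, 1.4, 5.3]
opening: 0.0618
grip_force: 44.9
```

Contact (+5 N). I'll release, rise, turn 90° and look.

>>> servo_tool --pt "0 0 0 0" --pt "0 0 0 0" --pt "0 0 0 0" --pt "0 0 0 0" --pt "0 0 1 0" --pt "0 0 3 0" --pt "0 0 6 0" --pt "0 0 9 0" --pt "0 0 12 0" --gripper 1

```text
time: 15.05
position: [0.4749, -0.04, 0.1379]
tool_rot: [0.0, 0.999, 0.039, 0.0]
force: [0.4, 0.1, -0.0]
opening: 0.0865
grip_force: 0.0
```

>>> servo_tool --pt "0 0 0 8" --pt "0 0 0 16" --pt "0 0 0 24" --pt "0 0 0 32" --pt "0 0 0 40" --pt "0 0 0 48" --pt "0 0 0 56" --pt "0 0 0 64" --pt "0 0 0 72" --pt "0 0 0 80" --pt "0 0 0 88" --pt "0 0 0 90"

```text
time: 16.25
position: [0.4751, -0.04, 0.1368]
tool_rot: [0.0, 0.677, 0.736, 0.0]
force: [0.3, 0.4, -1.0]
opening: 0.0871
grip_force: 0.0
```

```bash
python3 - <<'E'
from h import *
for n in('scene','top'):
    im,d,ci=grab(n); p=cloud(d,ci)
    m=(abs(p[...,0]-.475)<.03)&(abs(p[...,1]+.04)<.05)&(p[...,2]>.03)&(p[...,2]<.07); print(n,m.sum(),p[m][:,2].max() if m.any() else 0,cv2.minAreaRect((p[m][:,:2]*1e3).astype(np.float32)) if m.any() else 0)
    k=m&(p[...,2]>.055)
    if k.any(): print(cv2.minAreaRect((p[k][:,:2]*1e3).astype(np.float32)))
    if n=='scene': cv2.imwrite('pics/s3.png',cv2.resize(im[180:300,240:440],None,fx=4,fy=4,interpolation=cv2.INTER_CUBIC)[...,::-1])
print(arm.state()['position'],arm.state()['tool_rot'])
E
```

```text
scene 612 0.06381790518812108 ((472.8476257324219, -39.38020324707031), (34.05693817138672, 65.65058898925781), 3.734933614730835)
((472.97454833984375, -39.665565490722656), (33.43217086791992, 65.35523223876953), 4.415082931518555)
top 0 0 0
[ 0.47514085 -0.04003654  0.13671249] [3.24641793e-04 6.79006925e-01 7.34131774e-01 1.70232187e-04]
```

View pics/s3.png

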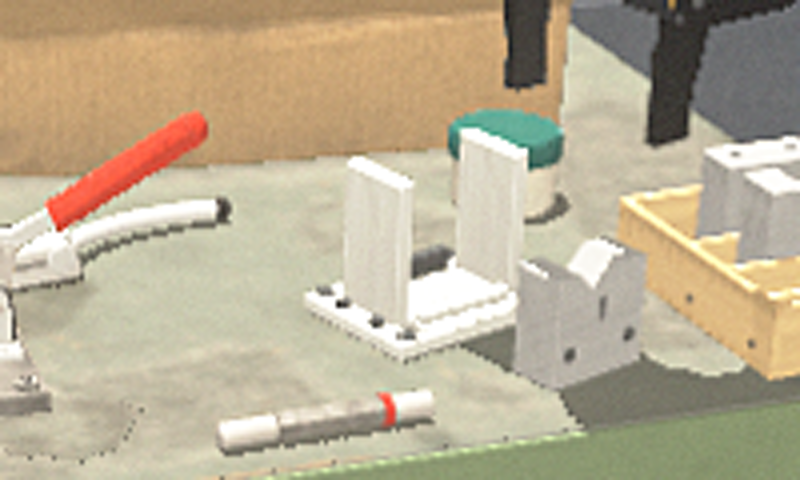

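The block stands upright with its V up, at about (0.473, −0.040) and yaw 4.4°. The gauge lies flat at (320,420) in the crop. Now I'll grip the broad faces.

>>> servo_tool --pt "-0.1 0 -3 0" --pt "-0.1 0 -6 0" --pt "-0.1 0 -8 0" --pt "-0.1 0 -9 0" --pt "-0.1 0 -10 0" --pt "-0.1 0 -10.6 0" --pt "-0.1 0 -10.6 0" --pt "-0.1 0 -10.6 0"

```text
time: 17.15
position: [0.4746, -0.0401, 0.0307]
tool_rot: [0.0, 0.679, 0.734, 0.0]
force: [-0.9, 0.2, -0.3]
opening: 0.0871
grip_force: 0.0
```

>>> servo_tool --pt "0 0 0 0" --pt "0 0 0 0" --pt "0 0 0 0" --pt "0 0 0 0" --pt "0 0 0 0" --pt "0 0 0 0" --pt "0 0 0 0" --pt "0 0 0 0" --gripper -1 --grip_force 45

```text
time: 17.95
position: [0.474, -0.04, 0.03]
tool_rot: [0.0, 0.679, 0.734, 0.0]
force: [1.6, 0.4, 1.0]
opening: 0.0314
grip_force: 2.5
```

>>> servo_tool --pt "0 0 0 0" --pt "0 0 0 0" --pt "0 0 0 0"

```text
time: 18.25
position: [0.4742, -0.04, 0.03]
tool_rot: [0.0, 0.679, 0.734, 0.0]
force: [2.2, -0.2, -1.7]
opening: 0.03
grip_force: 44.9
```

>>> servo_tool --pt "0 0 0.5 0" --pt "0 0 1 0" --pt "0 0 2 0" --pt "0 0 4 0" --pt "0 0 6 0" --pt "0 0 8 0" --pt "0 0 9.5 0" --pt "0 0 9.5 0" --pt "0 0 9.5 0"

```text
time: 19.15
position: [0.4739, -0.04, 0.1252]
tool_rot: [0.0, 0.679, 0.734, 0.0]
force: [-0.4, 0.3, -5.5]
opening: 0.0298
grip_force: 44.9
```

>>> servo_tool --pt "0 0 2 0" --pt "1 0.2 2 0" --pt "3 0.6 2 0" --pt "5 1 2 0" --pt "7 1.4 2 0" --pt "8.5 1.7 2 0" --pt "9.4 1.9 2 0" --pt "9.6 1.9 2 0" --pt "9.6 1.9 2 0" --pt "9.6 1.9 2 0"

```text
time: 20.15
position: [0.5693, -0.0211, 0.1445]
tool_rot: [-0.0, 0.679, 0.734, -0.0]
force: [-0.9, 0.0, -3.3]
opening: 0.03
grip_force: 44.9
```

```bash
python3 - <<'E'
from h import *
im,d,ci=grab('scene'); p=cloud(d,ci); np.savez('s4.npz',im=im,P=p)
cv2.imwrite('pics/s4.png',cv2.resize(im[140:275,270:430],None,fx=4.4,fy=4.4,interpolation=cv2.INTER_CUBIC)[...,::-1])
X,Y,Z=p[...,0],p[...,1],p[...,2]
m=(abs(X-.57)<.035)&(abs(Y+.02)<.07)
for nm,k in (('cheeks',m&(Z>.03)&(Z<.092)),('block',m&(Z>.118)&(Z<.18)&(abs(Y+.02)<.045))):
    q=p[k]; print(nm,k.sum(),q.min(0),q.max(0))
# side face (+y) planes: fit by normals: left cheek outer, block +y end
for nm,lo,hi,y0,y1 in (('cheekL outer',.03,.084,.0,.04),('block +y end',.117,.15,-.01,.03)):
    k=m&(Z>lo)&(Z<hi)&(Y>y0)&(Y<y1); q=p[k]; yy=q[:,1]-(-np.tan(0)*0); a=np.polyfit(q[:,0]-.57,q[:,1],1) if len(q)>5 else 0; print(nm,len(q),a,np.median(q,0) if len(q) else 0)
print(arm.state()['position'])
E
```

```text
cheeks 974 [ 0.53903203 -0.06521327  0.03012795] [0.59475224 0.02901495 0.09152362]
block 963 [ 0.54008396 -0.05588827  0.11815816] [0.59445487 0.01338087 0.17997632]
cheekL outer 418 [0.14325522 0.0251934 ] [0.55873238 0.02456103 0.05682645]
block +y end 240 [0.3532476  0.00790841] [0.55781251 0.00741041 0.13359036]
[ 0.56934283 -0.02108923  0.14473213]
```

View pics/s4.png

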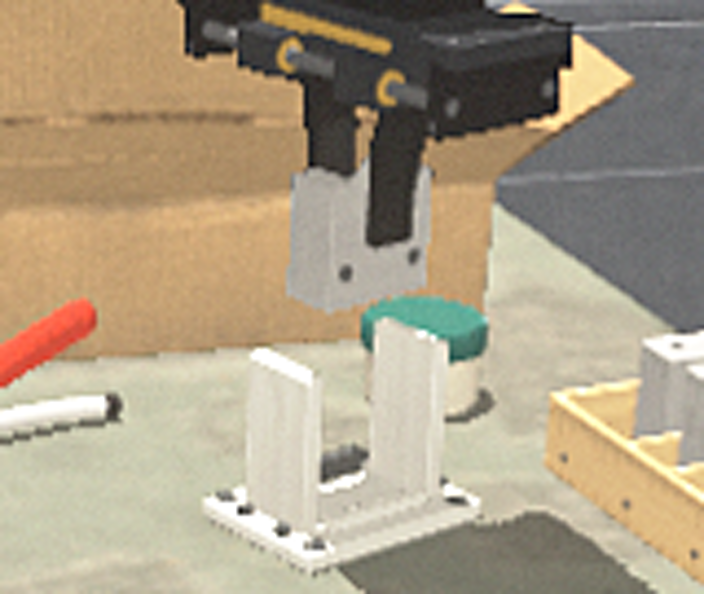

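The block hangs straight above the gap between the cheeks. I'll compare the block end with the cheek face in fixture coordinates.

```bash
python3 - <<'E'
from h import *
p=np.load('s4.npz')['P']; a=np.radians(4.5); c=np.array([.5684,-.0210])
R2=np.array([[np.cos(a),np.sin(a)],[-np.sin(a),np.cos(a)]])
L=(p[...,:2]-c)@R2.T*1e3; z=p[...,2]*1e3; x,y=L[...,0],L[...,1]
k=(abs(x)<14)&(z>30)&(z<80)&(y>38)&(y<50); print('cheekL outer (44)',k.sum(),np.median(y[k]),np.polyfit(x[k],y[k],1))
k=(abs(x)<10)&(z>122)&(z<150)&(y>25)&(y<37); print('block end',k.sum(),np.median(y[k]),np.polyfit(x[k],y[k],1))
k=(abs(z-100)<40)&(abs(x)<60)&(z>122)&(z<150)&(y<20)&(y>-28); print('front face x',k.sum(),np.median(x[k]), np.polyfit(y[k],x[k],1))
k=(z>40)&(z<80)&(abs(x+22)<5)&(y<-35)&(y>-43);print('cheek front x(-22)',k.sum(),np.median(x[k]))
k=(z>40)&(z<80)&(abs(x)<18)&(abs(y+34)<5);print('cheekR inner (-34)',k.sum(),np.median(y[k]))
k=(z>70)&(z<170)&(abs(x)<20)
# lowest block point
k=(z>95)&(abs(x)<12)&(abs(y-31)<3);print('block bottom z',np.percentile(z[k],1))
E
```

```text
cheekL outer (44) 198 46.125955088596484 [-1.6391980e-03  4.6162924e+01]
block end 86 29.614822910435414 [-7.17508706e-03  2.97129878e+01]
front face x 144 -13.778381946802003 [-1.26842755e-02 -1.38918578e+01]
cheek front x(-22) 37 -21.650458274106896
cheekR inner (-34) 199 -31.945936945949132
block bottom z 117.65548919351075
```

>>> servo_tool --pt "0 0.15 -1 0" --pt "0 0.15 -2 0" --pt "0 0.15 -2 0" --pt "0 0.15 -2 0" --pt "0 0.15 -2 0"

```text
time: 20.7
position: [0.5701, -0.0195, 0.1252]
tool_rot: [0.0, 0.679, 0.734, 0.0]
force: [0.0, -0.1, -3.2]
opening: 0.0295
grip_force: 44.9
```

```bash
python3 - <<'E'
from h import *
a=np.radians(4.5); c=np.array([.5684,-.0210])
R2=np.array([[np.cos(a),np.sin(a)],[-np.sin(a),np.cos(a)]])
s=arm.state()['position']; print(s,R2@(s[:2]-c)*1e3)
for n in ('scene','scene','top'):
    im,d,ci=grab(n);p=cloud(d,ci)
    L=(p[...,:2]-c)@R2.T*1e3; z=p[...,2]*1e3; x,y=L[...,0],L[...,1]
    for nm,k in (('cheekL outer (44)',(abs(x)<14)&(z>65)&(z<84)&(y>38)&(y<50)),('block end',(abs(x)<10)&(z>97)&(z<120)&(y>25)&(y<37)),('cheekR inner -34',(z>65)&(z<84)&(abs(x)<18)&(abs(y+34)<5)),('stop',(z>12)&(z<30)&(abs(y)<22)&(x>10)&(x<35)),('cheektopR',(abs(z-88)<4)&(abs(y+39)<8)&(abs(x)<30)),('cheektopL',(abs(z-88)<4)&(abs(y-39)<8)&(abs(x)<30))):
        if k.sum()>5: print(n,nm,k.sum(),np.median(y[k]).round(2),np.mean(y[k]).round(2), 'x',np.percentile(x[k],[2,50,98]).round(1))
E
```

```text
[ 0.57012575 -0.01954285  0.12517435] [1.83475958 1.31725326]
scene cheekL outer (44) 73 46.04 45.98 x [-13.2  -0.4  12.3]
scene block end 68 31.25 31.17 x [-9.6 -0.1  9.2]
scene cheekR inner -34 104 -31.94 -31.99 x [-16.9  -1.1  16.4]
scene stop 57 -12.02 -11.18 x [11.7 19.5 27.1]
scene cheektopR 41 -34.26 -35.16 x [-23.4 -10.8   4. ]
scene cheektopL 66 43.8 42.9 x [-22.4  -3.6  19.6]
scene cheekL outer (44) 76 46.26 46.28 x [-12.2  -0.1  12.9]
scene block end 70 30.98 31.0 x [-9.4  0.4  8.8]
scene cheekR inner -34 90 -31.9 -32.05 x [-16.   -0.4  17.5]
scene stop 57 -10.57 -10.98 x [12.2 20.3 26.7]
scene cheektopR 39 -34.09 -34.95 x [-22.8  -9.7   6.1]
scene cheektopL 62 43.88 42.64 x [-23.9  -2.6  21. ]
```

Both cheek faces and the block end, in the same camera, say 2 mm more towards +y. I'll correct that and lower gently.

>>> servo_tool --pt "0 0.18 0 0" --pt "0 0.18 0 0" --pt "0 0.18 -0.5 0" --pt "0 0.18 -1 0" --pt "0 0.18 -1.5 0" --pt "0 0.18 -1.5 0" --pt "0 0.18 -1.5 0"

```text
time: 21.55
position: [0.5697, -0.0177, 0.1096]
tool_rot: [-0.0, 0.679, 0.734, -0.0]
force: [0.4, 0.0, -4.3]
opening: 0.0298
grip_force: 44.9
```

```bash
python3 - <<'E'
from h import *
im,d,ci=grab('scene')
cv2.imwrite('pics/s5.png',cv2.resize(im[170:275,300:400],None,fx=5.5,fy=5.5,interpolation=cv2.INTER_CUBIC)[...,::-1])
print(arm.state()['position'],arm.state()['force'])
E
```

```text
[ 0.5700108  -0.0177013   0.10995864] [ 0.29336921 -0.60924878 -4.46787758]
```

View pics/s5.png

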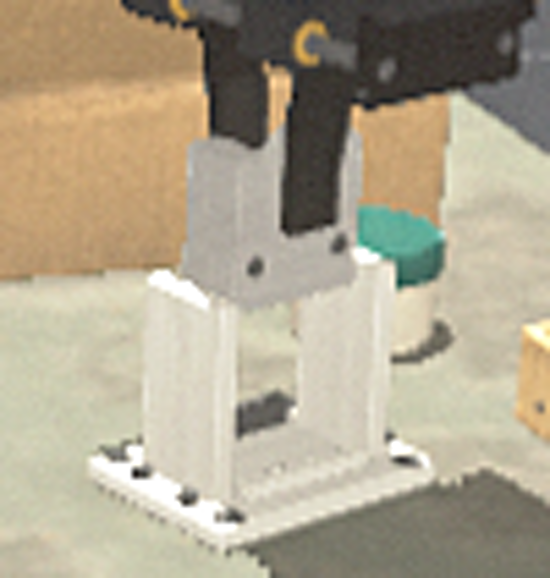

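It is inside the cheek gap without contact. Going on down to about 5 mm above the plate.

>>> servo_tool --pt "0 0 -1 0" --pt "0 0 -2 0" --pt "0 0 -3 0" --pt "0 0 -4 0" --pt "0 0 -5 0" --pt "0 0 -5.8 0" --pt "0 0 -6.4 0" --pt "0 0 -6.4 0" --pt "0 0 -6.4 0"

```text
time: 22.5
position: [0.5701, -0.0177, 0.0461]
tool_rot: [0.0, 0.679, 0.734, 0.0]
force: [0.1, -0.7, -4.5]
opening: 0.0297
grip_force: 44.9
```

>>> servo_tool --pt "0 0 -0.3 0" --pt "0 0 -0.5 0" --pt "0 0 -0.5 0" --pt "0 0 -0.5 0"

```text
time: 22.9
position: [0.57, -0.0177, 0.0411]
tool_rot: [0.0, 0.679, 0.734, 0.0]
force: [0.2, 0.2, -5.0]
opening: 0.0299
grip_force: 44.9
```

>>> servo_tool --pt "0.1 0 0 0" --pt "0.2 0 0 0" --pt "0.3 0 0 0" --pt "0.3 0 0 0" --pt "0.3 0 0 0"

```text
time: 23.4
position: [0.5726, -0.0177, 0.0409]
tool_rot: [-0.0, 0.679, 0.734, -0.0]
force: [-3.8, 0.5, -2.7]
opening: 0.0295
grip_force: 44.9
```

>>> servo_tool --pt "0.05 0 0 0" --pt "0.05 0 0 0" --pt "0.05 0 0 0"

```text
time: 23.7
position: [0.5726, -0.0176, 0.0408]
tool_rot: [-0.001, 0.679, 0.734, -0.001]
force: [-4.8, -0.4, -0.5]
opening: 0.0293
grip_force: 44.9
```

>>> servo_tool --pt "0 0 -0.05 0" --pt "0 0 -0.1 0" --pt "0 0 -0.15 0" --pt "0 0 -0.15 0" --pt "0 0 -0.15 0"

```text
time: 24.2
position: [0.5727, -0.0177, 0.04]
tool_rot: [-0.001, 0.679, 0.734, -0.001]
force: [-6.2, 0.3, 3.9]
opening: 0.0297
grip_force: 44.9
```

>>> servo_tool --pt "0 0 0 0" --pt "0 0 0 0" --pt "0 0 0 0" --pt "0 0 0 0" --pt "0 0 0 0" --pt "0 0 2 0" --pt "0 0 5 0" --pt "0 0 8 0" --pt "0 0 12 0" --pt "0 0 15 0" --gripper 0.3

```text
time: 25.2
position: [0.5742, -0.0178, 0.1921]
tool_rot: [0.001, 0.679, 0.734, 0.001]
force: [1.7, -0.4, -0.2]
opening: 0.0565
grip_force: 0.0
```

```bash
python3 - <<'E'
from h import *
im,d,ci=grab('scene');p=cloud(d,ci)
cv2.imwrite('pics/s6.png',cv2.resize(im[170:300,270:420],None,fx=4.5,fy=4.5,interpolation=cv2.INTER_CUBIC)[...,::-1])
a=np.radians(4.5); c=np.array([.5684,-.0210])+np.array([-.0021*np.sin(a),.0021*np.cos(a)])
R2=np.array([[np.cos(a),np.sin(a)],[-np.sin(a),np.cos(a)]])
L=(p[...,:2]-c)@R2.T*1e3; z=p[...,2]*1e3; x,y=L[...,0],L[...,1]
k=(abs(y)<25)&(abs(x+10)<6)&(z>25)&(z<55); print('front face (-10)',k.sum(),np.median(x[k]),np.polyfit(y[k],x[k],1),np.polyfit(z[k],x[k],1))
k=(abs(y)<35)&(abs(x-5)<14)&(z>60)&(z<80); print('top',np.percentile(z[k],[50,90]),np.percentile(y[k],[1,99]))
E
```

```text
front face (-10) 230 -10.011839521913524 [-6.12115424e-03 -1.01044962e+01] [-0.01460368 -9.51690305]
top [69.68704462 75.22145384] [-34.81282779  16.76293191]
```

View pics/s6.png

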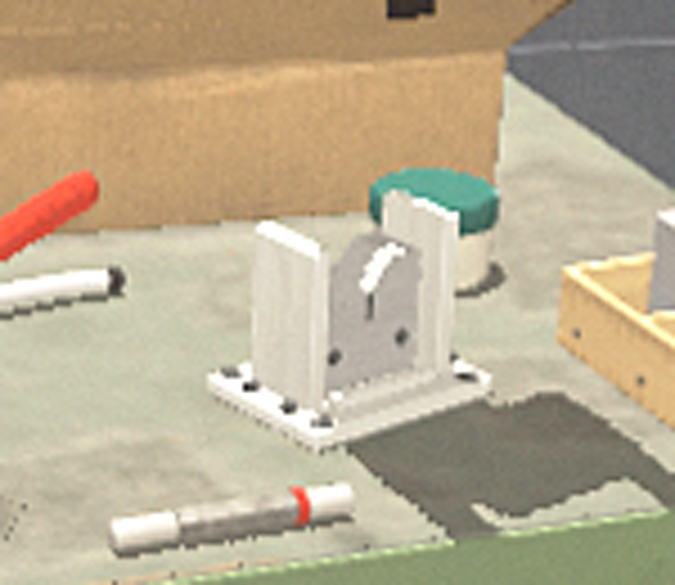

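The block sits between the cheeks with its V up, square and against the stop: front face at −10.0 mm as it should be, top at 70 mm. The gauge is flat on the worktop.

```bash
python3 -c "
from cell import workorder
print(workorder.hand_in())"
```

```text
the job is handed in; nothing more can be done
None
```

I handed the job in at about 25 s: the V-block stands V-up in the fixture, let go, on the base plate and against the stop bar, and the plug gauge lies flat on the bare worktop; the hand-in returned no verdict.

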